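# Nest the empty die cups, prove the nest under the sprung height gauge, send it to wash

### The arm

A 6-joint arm with a two-finger parallel gripper is mounted at the origin on the work surface. World frame = base frame: x ahead of the robot, y to its left, z up, the work surface at z = 0. Lengths are in m, angles in rad, forces in N, time in s.
With the tool pointing down it reaches from about 0.325 to 0.925 m from the base axis. Payload 3.1 kg.
Tool frame: the origin (TCP) lies at the very end of the fingers, on their centre line; the grasp point (between the pads) lies 19 mm behind it; z points along the fingers, y is the line along which they close (so a half turn about z gives the same grasp; the last joint's range is limited). The gripper opens to 85 mm and grips with 20 to 120 N. Pads are 22 mm wide; open, the fingers measure 114 mm over their backs; the gripper's body (76 mm by 85 mm) begins 54 mm behind the grasp point. The pads swing forward as they close: fully open they stand 13 mm farther back than shut.
Start: joints at [-1.426, 0.217, 1.613, -0, 1.311, -0.112], TCP at [0.159, -0.605, 0.231] pointing down, gripper open.
Joint ranges: [-2.75, 2.75], [-0.78, 2.1], [0.31, 2.55], [-1.13, 4.27], [0.13, 2.63], [-2.58, 2.58]. Speed limits (rad/s): [2.79, 2.79, 3.14, 3.14, 3.14, 3.14].

### API

Orientations are given as a unit quaternion [x, y, z, w].
In Python, from rig import env, solver, eyes, get_clock, get_joints, get_dq, get_joint_torque, get_tool_pos, get_tcp_rot, get_wrist_force, get_moment, get_gripper_width, get_finger_force gives the robot as it stands. Calls block until the motion is done:
- env.goto(position, orientation): joint-space move of the TCP to a pose.
- env.line_to(position, ori=None, feed=0.15, max_force=None): straight line of the TCP; ori=None keeps the orientation; feed is the mean speed in m/s. With max_force (N) it stops when the force on the tool has changed by that much, and returns True; else False.
- env.move_j(angles): joint-space move.
- env.gripper_to(opening, squeeze=None): finger opening in m; squeeze is the grip in N (None keeps the last); returns when the fingers have stopped.
- env.pause(seconds).
- solver.solve_ik(position, orientation): joint angles nearest the present ones, or None.
- eyes.read_camera(name): name is "scene" or "top" or "wrist"; returns (picture, depth): 384x512x3 uint8, red, green, blue; 384x512 float32, m along the optical axis (not along the pixel's ray), 0 where there is no reading.
- eyes.camera_params(name): a dict with "mtx" (3x3 intrinsics, pixels), "rvec" (rotation vector, rad) and "tvec" (3), from world to camera coordinates, as OpenCV has them. Camera axes: x right, y down, z forward; pixel columns grow to the right and rows downward; lengths in m; the calibration is good to about 2 mm. A picture is of the moment at which its call begins: read the wrist's pose just before it. camera_params takes no time and is no camera call; for the wrist camera it gives the pose at the moment of the call.
A pose or a line that the arm cannot do raises env.IKError and nothing moves.
- env.hand_in(): hands the job in; it is judged then, once.
Readings, each from a call of its own:
- get_clock(): time.
- get_joints(): joint angles.
- get_dq(): joint speeds.
- get_joint_torque(): joint torques, N m.
- get_tool_pos(): TCP position.
- get_tcp_rot(): TCP orientation.
- get_wrist_force(): force on the tool from outside, world axes, zero at the start.
- get_moment(): the same for the moment, N m.
- get_gripper_width(): finger opening in m.
- get_finger_force(): force on a finger pad.
Only numpy, scipy, OpenCV 4.12 (cv2) and the standard library are available. Lean on these libraries where they do the work, as an engineer would, in place of code of your own. Each camera call takes 0.05 s, during which the arm holds its last target. There are 200 camera calls.

### The job

Nest the empty steel cups in the ring of the height gauge, largest outermost and every cup fully home in the next. Then draw the gauge's sprung bar out over the nest until its broad black line is level with the mouth of the guide block, hold it there for two seconds, and ease it fully home without letting it snap back. Last, lift the whole nest together by its outer cup, carry it to the wash basket and set it upright on the basket's floor, leaving the bottle, the jar and the film ring where they are.

Things in the scene. Friction and masses are not known exactly. Their poses are not given: they have to be found in the camera images.
- cup_A: The largest of five empty steel cups, plain, round, open at the top: rim diameter 66 mm, height 46 mm, wall 2, floor 3 mm thick, foot 4 mm narrower than the rim; about 120 g. Origin: centre of the underside, z up. Always present. Cups nest floor on floor with 2.5 mm play all round; each smaller cup is taller and stands 8 mm or more proud of the rim around it.
- cup_B: The second of five empty steel cups, plain, round, open at the top: rim diameter 57 mm, height 51 mm, wall 2, floor 3 mm thick, foot 4 mm narrower than the rim; about 100 g. Origin: centre of the underside, z up. May be absent.
- cup_C: The middle of five empty steel cups, plain, round, open at the top: rim diameter 48 mm, height 56 mm, wall 2, floor 3 mm thick, foot 4 mm narrower than the rim; about 85 g. Origin: centre of the underside, z up. May be absent.
- cup_D: The fourth of five empty steel cups, plain, round, open at the top: rim diameter 39 mm, height 61 mm, wall 2, floor 3 mm thick, foot 4 mm narrower than the rim; about 70 g. Origin: centre of the underside, z up. May be absent.
- cup_E: The smallest of five empty steel cups, plain, round, open at the top: rim diameter 30 mm, height 66 mm, wall 2, floor 3 mm thick, foot 4 mm narrower than the rim; about 60 g. Origin: centre of the underside, z up. Always present.
- stand: Height slide gauge, fixed: base plate (130 mm in its x, y -70 to +300 mm, 10 mm thick) with a round seat over its origin (at bench height); along +y a guide block on pillars (50 mm wide, y +105 to +265, top 108 mm above the bench), then a black spring drum to y +307, top 122 mm. A flat steel bar slides out of the block in the stand's -y, over the seat.
- seat (a point): Centre of the seat, on the plate's top face: a white locating ring 5 mm high with a 72 mm bore (outside 84 mm), in which the largest cup stands.
- bar (a joint): How far the bar is drawn out, in m, along the stand's -y: 0 home, 0.105 broad black line level with the block's front face (mouth), 0.135 end stop. A spring pulls it back: 2.1 N at home, rising 35 N per m (5.8 N at the line); let go, it snaps back. Bar 22 mm wide, 5 mm thick; its underside passes 82 mm above the seat (a full nest of five is 78 mm high).
- bar_knob (a point): Centre of the upright black round knob (diameter 18, 25 mm tall, on a thin 10 mm stem) on the bar, 13 mm behind its front end; moves with the bar. Home, it is 75 mm from the seat's centre in the stand's +y; it spans 107 to 132 mm above the bench. Take it from above.
- bar_line (a point): Centre of the broad black line (4 mm) across the top of the bar, 135 mm behind the knob's axis; hidden inside the guide block until drawn out.
- mouth (a point): Top of the bar's exit in the front face of the guide block: the level to which the broad line is drawn.
- basket: Open steel wash basket, fixed, 170 mm (its x) by 160 mm (its y), walls 3 mm thick and 30 mm high. Origin: centre of its underside.
- basket_in (a point): Centre of the basket's inner floor, 5 mm above the bench.
- solvent: White plastic solvent bottle, diameter 52 mm, 130 mm tall; a bystander. Origin: centre of its underside.
- jar: Small amber glass jar with a steel lid, diameter 54 mm, 60 mm tall; a bystander. Origin: centre of its underside.
- film_ring: Flat steel film-frame ring, outside diameter 130 mm, 8 mm thick; a bystander. Origin: centre of its underside.
Mind the look-alikes: they are no part of the job. Several things have the shape of the basket; the one meant has the colours described above.

How it is judged:
By the outcome, as a careful person would: the job done as asked, in the order asked, and still so for the second after the job is handed in, with the robot touching nothing.
Of cup_B, cup_C, cup_D only 1 to 3 are there at a start; the rules pass over those that are not, and their reading is None.
At some moment in a run one of cup_A, cup_B, cup_C, cup_D, cup_E may be knocked a few centimetres aside while the robot is not near it.
It also fails if it takes over 210 s, if anything falls off the work surface, if the arm or the gripper's body presses on something with over 40 N, if the wrist force passes 120 N, or if a joint passes its speed limit or range.

## Working session

There is one attempt and no reset: what is moved stays moved. The work goes in short steps, each a Python script; the robot and the scene stay as the last script left them, time stands still between calls to the robot, and variables do not carry over. Pictures are saved under pics/ and viewed, at most 14 in all, crops included, and the job is handed in when it is done.

```bash
ls; mkdir -p pics; cat > h.py <<'E'
import numpy as np, cv2
from rig import *
from scipy.spatial.transform import Rotation as R
def cloud(name):
    p=eyes.camera_params(name); img,d=eyes.read_camera(name)
    K=np.array(p["mtx"]); Rm=cv2.Rodrigues(np.array(p["rvec"],float))[0]; t=np.array(p["tvec"],float).ravel()
    v,u=np.mgrid[:384,:512]
    c=np.stack([(u-K[0,2])/K[0,0]*d,(v-K[1,2])/K[1,1]*d,d],-1)
    w=(c-t)@Rm
    w[d==0]=np.nan
    return img,w
def save(img,n): cv2.imwrite(f"pics/{n}.png",img[:,:,::-1])
def down(yaw): # tool z down, tool y (closing) at angle yaw in world
    y=np.array([np.cos(yaw),np.sin(yaw),0]); z=np.array([0,0,-1.]); x=np.cross(y,z)
    return R.from_matrix(np.stack([x,y,z],1)).as_quat()
E
python3 - <<'E'
from h import *
a,w=cloud("top"); b,w2=cloud("scene")
save(np.vstack([a]),"top1"); save(b,"scene1"); np.save("top1.npy",w); np.save("scene1.npy",w2)
print(get_clock(),R.from_quat(get_tcp_rot()).as_matrix().round(2))
E
```

```text
pics
0.1 [[ 0.97  0.25 -0.  ]
 [ 0.25 -0.97  0.  ]
 [ 0.   -0.   -1.  ]]
```

View pics/top1.png

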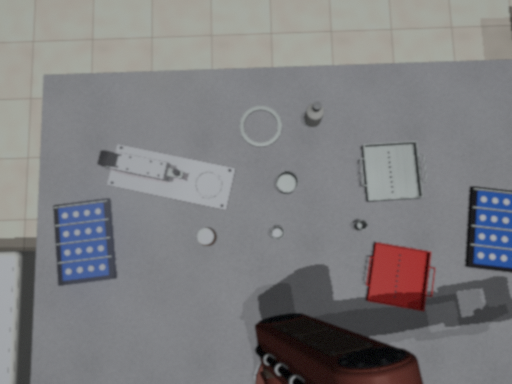

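View pics/scene1.png

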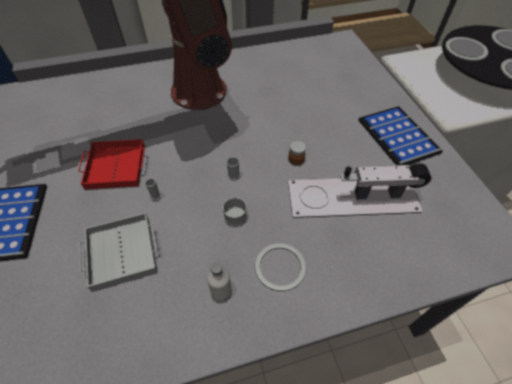

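The top view shows cup A at (286,183), a middle cup at (277,232) and a small cup at (360,225). The jar is at (206,236), the gauge's seat at (209,184), the grey basket at (391,172) and the red decoy at (399,275). The scene view agrees.

```bash
python3 - <<'E'
from h import *
w=np.load("top1.npy"); 
np.set_printoptions(precision=4,suppress=True)
for n,(u,v) in dict(A=(286,183),M=(277,232),E=(360,225),jar=(206,236),seat=(209,184),bask=(391,172),knob=(172,174),solv=(314,115),ring=(261,126)).items():
    r=18 if n not in("bask","ring") else 34
    c=w[v-r:v+r+1,u-r:u+r+1].reshape(-1,3); c=c[c[:,2]>(0.016 if n not in("bask","ring") else .004)]
    if len(c)==0: print(n,w[v,u]); continue
    rect=cv2.minAreaRect(c[:,:2].astype(np.float32)*1000)
    zt=np.nanpercentile(c[:,2],97); t=c[c[:,2]>zt-.006]
    print(n,w[v,u],len(c),"zmax",zt,"top mid",(t[:,:2].min(0)+t[:,:2].max(0))/2,t[:,:2].ptp(0) if hasattr(t,'ptp') else np.ptp(t[:,:2],axis=0),rect)
a=w[130:220,90:245].reshape(-1,3); a=a[(a[:,2]>.006)&(a[:,2]<.0125)]
print(cv2.minAreaRect(a[:,:2].astype(np.float32)*1000))
w=np.load("scene1.npy")
for n,(u,v) in dict(A=(235,212),M=(233,168),E=(152,188)).items():
    c=w[v-16:v+17,u-16:u+17].reshape(-1,3); c=c[c[:,2]>.012]; print(n,len(c),c.min(0),c.max(0))
E
```

```text
A [ 0.5766 -0.0041  0.0057] 114 zmax 0.04838506990126616 top mid [ 0.5763 -0.0068] [0.0653 0.0621] ((576.250244140625, -6.809713363647461), (61.4181022644043, 65.22161865234375), 87.79012298583984)
M [0.4308 0.0277 0.0008] 53 zmax 0.0627383309857889 top mid [0.4279 0.0264] [0.0342 0.0344] ((427.87860107421875, 26.320981979370117), (34.08839416503906, 34.00851058959961), 88.11402893066406)
E [ 0.4443 -0.2189  0.0022] 92 zmax 0.06737271468316838 top mid [ 0.4418 -0.2141] [0.0257 0.0284] ((417.9916076660156, -228.466552734375), (85.98884582519531, 28.598217010498047), 32.606353759765625)
jar [0.4225 0.231  0.0601] 278 zmax 0.0631972826104033 top mid [0.4227 0.2337] [0.0456 0.046 ] ((421.686767578125, 231.7914276123047), (48.84100341796875, 49.907161712646484), 5.918384552001953)
seat [0.5806 0.2276 0.0066] 42 zmax 0.020219246799255238 top mid [0.5806 0.2292] [0.0825 0.0843] ((581.4429931640625, 231.2906036376953), (79.70662689208984, 76.1187973022461), 44.3744010925293)
bask [ 0.6011 -0.3217  0.0016] 1300 zmax 0.03579937440378696 top mid [ 0.6021 -0.319 ] [0.1711 0.1883] ((601.670837402
[... 250 characters left out ...]
033172607422), 85.49713134765625)
solv [ 0.7574 -0.0872  0.0918] 356 zmax 0.12996463442639142 top mid [ 0.7742 -0.0924] [0.023  0.0226] ((770.287841796875, -91.24681854248047), (50.938690185546875, 44.84257507324219), 67.97972106933594)
ring [0.7571 0.066  0.0014] 570 zmax 0.011388013712106456 top mid [0.7523 0.0655] [0.2122 0.2108] ((755.4903564453125, 65.65341186523438), (209.5116729736328, 215.17556762695312), 88.99298858642578)
((614.74169921875, 351.62274169921875), (460.1595764160156, 274.75518798828125), 88.06664276123047)
A 341 [ 0.5444 -0.0391  0.0121] [0.6106 0.0254 0.0482]
M 218 [0.4087 0.0076 0.0127] [0.4494 0.0449 0.0626]
E 210 [ 0.3557 -0.259   0.0122] [ 0.459  -0.1993  0.069 ]
```

```bash
python3 - <<'E'
from h import *
np.set_printoptions(precision=4,suppress=True)
p=eyes.camera_params("wrist"); Rm=cv2.Rodrigues(np.array(p["rvec"],float))[0]; C=-Rm.T@np.ravel(p["tvec"])
T=R.from_quat(get_tcp_rot()).as_matrix()
print("cam in tool",T.T@(C-get_tool_pos()),"axis in tool",T.T@Rm[2], p["mtx"])
for deg in(-13.7,166.3):
  for P in([.581,.23,.018],[.577,-.007,.2],[.60,-.32,.1]):
    print(deg,P,solver.solve_ik(np.array(P),down(np.radians(deg))))
# survey above cup A / seat
env.goto([.53,.01,.33],down(np.radians(-90)))
a,w=cloud("wrist"); save(a,"w1"); np.save("w1.npy",w); print(get_clock())
env.goto([.55,.2,.33],down(np.radians(-90)))
b,w=cloud("wrist"); save(np.vstack([a,b])[::1],"w12"); np.save("w2.npy",w)
cv2.imwrite("pics/w12.png",np.hstack([a,b])[:,:,::-1][::1,::1] if 0 else cv2.resize(np.hstack([a,b])[:,:,::-1],(800,300)))
E
```

```text
cam in tool [ 0.0823  0.0007 -0.1428] axis in tool [-0.3216 -0.0005  0.9469] [[323.4929   0.     257.0763]
 [  0.     323.4929 188.789 ]
 [  0.       0.       1.    ]]
-13.7 [0.581, 0.23, 0.018] [ 0.2647  0.4694  1.7291 -0.      0.9431  0.5038]
-13.7 [0.577, -0.007, 0.2] [-0.1337  0.1446  1.7579 -0.      1.2391  0.1054]
-13.7 [0.6, -0.32, 0.1] [-0.5931  0.4576  1.5628 -0.      1.1213 -0.354 ]
166.3 [0.581, 0.23, 0.018] None
166.3 [0.577, -0.007, 0.2] None
166.3 [0.6, -0.32, 0.1] None
2.7167
```

View pics/w12.png

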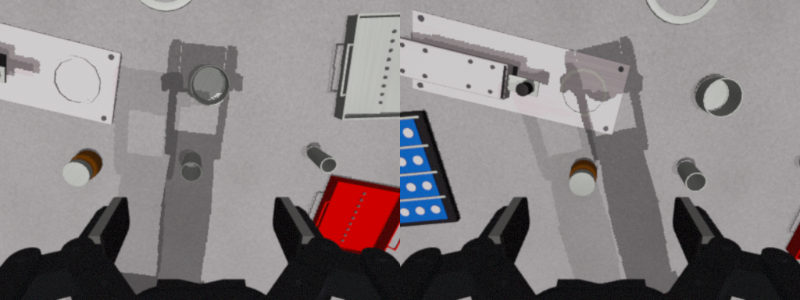

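The left picture shows the seat ring at about (78,80), cup A at (208,85), D at (190,165), E at (320,157) and the jar at (83,165). The right one shows the knob at (523,88). I'll fit circles to these near clouds.

```bash
cat >> h.py <<'E'
from scipy.optimize import least_squares
def circ(P,r=None):
    c0=(P.min(0)+P.max(0))/2
    f=(lambda q:np.hypot(*(P-q[:2]).T)-(q[2] if r is None else r))
    s=least_squares(f,[*c0,r or .03],loss="soft_l1",f_scale=.001); return s.x
def rim(w,xy,h,rad,dz=.005,verbose=True):
    m=(np.hypot(w[...,0]-xy[0],w[...,1]-xy[1])<rad+.02)&(abs(w[...,2]-h)<dz)
    P=w[m][:,:2]
    if len(P)<10: print("few",len(P)); return None
    mc=cv2.minEnclosingCircle(P.astype(np.float32)); q=circ(P)
    if verbose: print(len(P),"z",np.round(w[m][:,2].mean(),4),"enclosing",np.round(mc[0],4),round(mc[1],4),"fit",np.round(q,4))
    return np.array(mc[0])
E
python3 - <<'E'
from h import *
np.set_printoptions(precision=4,suppress=True)
for f in("w1.npy","w2.npy"):
    w=np.load(f); print(f)
    rim(w,(.576,-.007),.045,.033); rim(w,(.428,.026),.060,.0195,.004); rim(w,(.442,-.214),.065,.015,.004)
    rim(w,(.581,.23),.0148,.042,.0015); rim(w,(.5987,.303),.131,.009,.004)
    m=(np.hypot(w[...,0]-.581,w[...,1]-.23)<.1)&(w[...,2]>0)&(w[...,2]<.03); print(np.histogram(w[m][:,2],bins=np.arange(0,.024,.002)))
E
```

```text
w1.npy
315 z 0.0452 enclosing [ 0.5753 -0.0067] 0.0329 fit [ 0.5756 -0.0066  0.0315]
179 z 0.0598 enclosing [0.427  0.0262] 0.0196 fit [0.4275 0.026  0.0181]
166 z 0.0643 enclosing [ 0.4427 -0.2136] 0.0151 fit [ 0.4426 -0.2136  0.0136]
810 z 0.015 enclosing [0.5802 0.2295] 0.0436 fit [0.5802 0.229  0.0395]
few 0
(array([3016,  139,   44,  131, 4030, 6135,  413,  654,  157,    0,    0]), array([0.   , 0.002, 0.004, 0.006, 0.008, 0.01 , 0.012, 0.014, 0.016,
       0.018, 0.02 , 0.022]))
w2.npy
423 z 0.0444 enclosing [ 0.5755 -0.0066] 0.0332 fit [ 0.5757 -0.006   0.0316]
195 z 0.0595 enclosing [0.4272 0.0263] 0.02 fit [0.4278 0.0265 0.0181]
few 0
733 z 0.015 enclosing [0.5801 0.2295] 0.0434 fit [0.5804 0.2294 0.0394]
248 z 0.1319 enclosing [0.5975 0.3023] 0.009 fit [0.5981 0.3016 0.0063]
(array([2447,   59,    0,  110, 4535, 5028,  245,  617,  101,    0,    0]), array([0.   , 0.002, 0.004, 0.006, 0.008, 0.01 , 0.012, 0.014, 0.016,
       0.018, 0.02 , 0.022]))
```

```bash
cat > /dev/null; python3 - <<'E'
from h import *
np.set_printoptions(precision=4,suppress=True)
q=down(np.radians(-103.3)); A=np.array([.5755,-.0066]); S=np.array([.5802,.2293])
env.gripper_to(.085)
env.goto([*A,.11],q)
print(env.line_to([*A,.012],feed=.1,max_force=8), get_tool_pos())
env.gripper_to(.05,30); print(get_gripper_width(),get_finger_force(),get_tool_pos())
env.line_to([*A,.10],feed=.12)
env.goto([*S,.10],q)
print(env.line_to([*S,.021],feed=.06,max_force=8),get_tool_pos(),get_wrist_force())
print(env.line_to([*S,.0215],feed=.02))
env.gripper_to(.079); print(get_gripper_width())
env.line_to([*S,.13],feed=.12)
env.goto([.50,.2,.25],down(np.radians(-90)))
a,w=cloud("wrist"); save(a,"w3"); np.save("w3.npy",w); print(get_clock())
rim(w,S,.055,.033); rim(w,(.5975,.3023),.131,.009,.004); rim(w,(.4275,.026),.060,.0195,.004)
E
```

```text
False [ 0.5764 -0.0067  0.0128]
0.06552854596136087 33.26147608982865 [ 0.5765 -0.0067  0.0135]
True [0.5799 0.229  0.0423] [-1.8301 -2.9468  4.6885]
False
0.0789443130120768
12.3
572 z 0.0551 enclosing [0.578  0.2255] 0.0329 fit [0.5781 0.2257 0.0314]
510 z 0.1319 enclosing [0.5975 0.3021] 0.0092 fit [0.5976 0.3016 0.0064]
314 z 0.0595 enclosing [0.4267 0.0264] 0.0201 fit [0.4275 0.0267 0.0182]
```

View pics/w3.png

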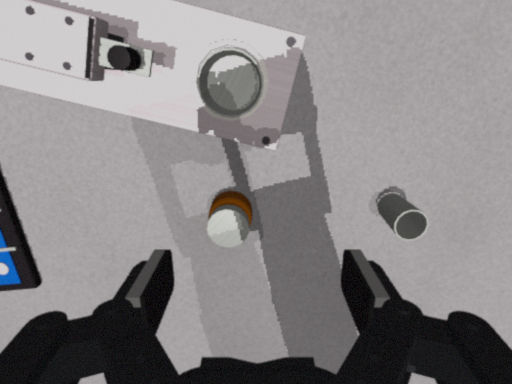

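Cup A is in the ring: the rim sits at z=55 mm, about 4 mm off centre but inside the bore, seen at (231,82). D is at (402,215). Next is D into A.

```bash
python3 - <<'E'
from h import *
np.set_printoptions(precision=4,suppress=True)
q=down(np.radians(-103.3)); D=np.array([.4271,.0264]); A=np.array([.578,.2256])
env.gripper_to(.065)
env.goto([*D,.11],q)
env.line_to([*D,.046],feed=.1,max_force=10)
env.gripper_to(.02,30); print(get_gripper_width(),get_finger_force(),get_tool_pos())
env.line_to([*D,.15],feed=.12)
env.goto([*A,.15],q)
a,w=cloud("scene"); save(a[120:260,200:440],"s4")
env.line_to([*A,.075],feed=.08)
f0=np.array(get_wrist_force())
print(env.line_to([*A,.0600],feed=.02,max_force=10),get_tool_pos(),get_wrist_force()-f0)
env.gripper_to(.06); print(get_gripper_width())
env.line_to([*A,.15],feed=.12)
env.goto([.50,.2,.25],down(np.radians(-90)))
a,w=cloud("wrist"); save(a,"w5"); np.save("w5.npy",w); print(get_clock())
rim(w,A,.055,.033); rim(w,A,.073,.0195,.004)
env.goto([.41,-.16,.3],down(np.radians(-90)))
a,w=cloud("wrist"); save(a,"w6"); rim(w,(.4427,-.2136),.065,.015,.004)
E
```

```text
0.03809283859268448 30.03699018179759 [0.4282 0.0264 0.0471]
False [0.578  0.2255 0.0603] [-1.5839 -1.3651  3.7661]
0.05983528650369092
20.5917
670 z 0.0551 enclosing [0.5781 0.226 ] 0.033 fit [0.5782 0.2255 0.0312]
313 z 0.0736 enclosing [0.5768 0.2252] 0.0194 fit [0.5768 0.2252 0.018 ]
163 z 0.0653 enclosing [ 0.442 -0.214] 0.0149 fit [ 0.4421 -0.2139  0.0136]
```

View pics/w5.png

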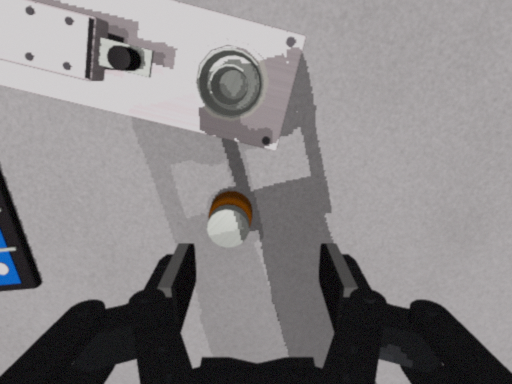

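D is home, with its rim at 73.6 mm (at (232,84) in the picture). Now E into D.

```bash
python3 - <<'E'
from h import *
np.set_printoptions(precision=4,suppress=True)
q=down(np.radians(-103.3)); E=np.array([.442,-.214]); D=np.array([.5768,.2252])
env.gripper_to(.055)
env.goto([*E,.11],q)
env.line_to([*E,.053],feed=.1,max_force=10)
t0=np.array(get_tool_pos())
env.gripper_to(.015,30); print(get_gripper_width(),get_finger_force(),t0)
env.line_to([*E,.18],feed=.15)
env.goto([*D,.17],q)
env.line_to([*D,.09],feed=.08); env.pause(.2)
f0=np.array(get_wrist_force())
print(env.line_to([*D,.0735],feed=.02,max_force=8),get_tool_pos(),get_wrist_force()-f0)
np.save("f.npy",f0)
env.gripper_to(.05); print(get_gripper_width())
env.line_to([*D,.17],feed=.12)
env.goto([.50,.2,.25],down(np.radians(-90)))
a,w=cloud("wrist"); save(a,"w7"); np.save("w7.npy",w); print(get_clock())
rim(w,D,.055,.033); rim(w,D,.073,.0195,.003); rim(w,D,.0815,.015,.004);rim(w,(.5975,.3023),.131,.009,.004)
E
```

```text
0.028810943926863394 29.620176918106154 [ 0.4426 -0.2143  0.0537]
False [0.5769 0.2251 0.0739] [-0.7134 -1.1386  3.9629]
0.04976009974077957
31.0417
656 z 0.0551 enclosing [0.5781 0.2259] 0.0329 fit [0.5782 0.2255 0.0312]
342 z 0.0737 enclosing [0.5769 0.2254] 0.0194 fit [0.5768 0.225  0.0179]
243 z 0.0817 enclosing [0.5759 0.2258] 0.0149 fit [0.5759 0.2254 0.0136]
519 z 0.1319 enclosing [0.5974 0.3023] 0.0092 fit [0.5975 0.3014 0.0064]
```

View pics/w7.png

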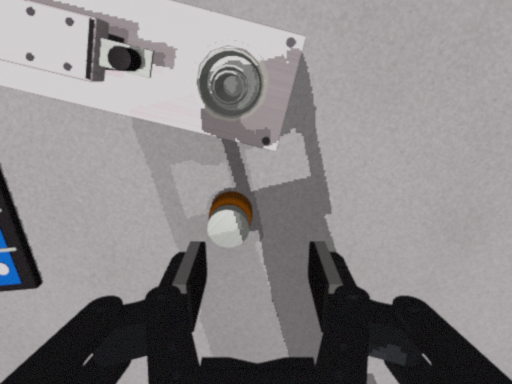

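All three cups are home: rims at 55.1, 73.7 and 81.7 mm, concentric around (232,84). Now the bar.

```bash
python3 - <<'E'
from h import *
np.set_printoptions(precision=4,suppress=True)
q=down(np.radians(-13.3)); K=np.array([.5975,.3023]); s=np.array([np.cos(np.radians(76.7)),np.sin(np.radians(76.7))])
env.gripper_to(.05)
env.goto([*K,.17],q)
print(env.line_to([*K,.110],feed=.06,max_force=10),get_tool_pos())
env.gripper_to(.005,70); print(get_gripper_width(),get_finger_force())
k0=np.array(get_tool_pos()); np.save("k0.npy",k0)
a,w=cloud("wrist"); h=a
env.line_to([*(k0[:2]-.105*s),k0[2]],feed=.04); env.pause(.3)
d=np.array(get_tool_pos())-k0; print("drawn",-d[:2]@s,d,get_wrist_force(),get_gripper_width())
a,w=cloud("wrist"); np.save("w8.npy",w); save(a,"w8"); 
print(get_clock())
E
```

```text
False [0.598  0.3025 0.1107]
0.015390267374246003 68.27123880386353
drawn 0.10403686634808937 [-0.0245 -0.1011 -0.    ] [-0.569   6.7184  4.4749] 0.015281735052741415
37.1083
```

View pics/w8.png

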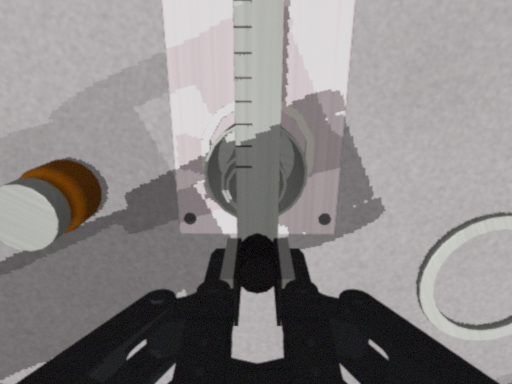

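The knob is held at (258,262), and the bar's graduations run up and out of the picture. The mouth is out of view, so I'll correct by 1 mm and check with the other cameras.

```bash
python3 - <<'E'
from h import *
np.set_printoptions(precision=4,suppress=True)
k0=np.load("k0.npy"); s=np.array([np.cos(np.radians(76.7)),np.sin(np.radians(76.7))])
env.line_to([*(k0[:2]-.106*s),k0[2]],feed=.02)
d=np.array(get_tool_pos())-k0; print("drawn",-d[:2]@s,d)
S=np.array([.5802,.2293]); m=np.array([*(S+.105*s),.097]); out=[]
for n in("top","scene"):
    p=eyes.camera_params(n); a,w=cloud(n)
    uv=cv2.projectPoints(np.array([m,[*(S-.030*s),.131]]),np.array(p["rvec"],float),np.array(p["tvec"],float),np.array(p["mtx"]),None)[0].reshape(-1,2); print(n,uv)
    u,v=uv[0].round().astype(int); c=a[v-25:v+25,u-33:u+34]
    out.append(cv2.resize(c,(400,300),interpolation=cv2.INTER_CUBIC))
save(np.hstack(out),"c9"); print(get_clock())
E
```

```text
drawn 0.1050820481261973 [-0.0247 -0.1021 -0.    ]
top [[167.8234 171.6693]
 [213.0771 179.0568]]
scene [[355.5799 175.8041]
 [307.9381 169.6347]]
37.4583
```

View pics/c9.png

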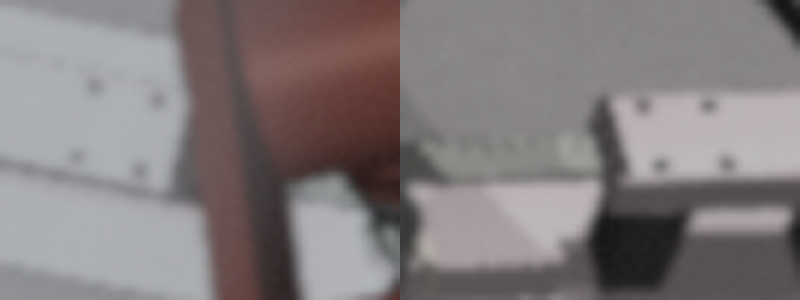

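```bash
python3 - <<'E'
from h import *
np.set_printoptions(precision=4,suppress=True)
s=np.array([np.cos(np.radians(76.7)),np.sin(np.radians(76.7))]); x=np.array([s[1],-s[0]]); S=np.array([.5802,.2293])
a,w=cloud("wrist"); np.save("w9.npy",w)
r=w[...,:2]-S; Y=r@s; X=r@x; z=w[...,2]
m=(abs(X)<.006)&(z>.126)&(z<.137)&(Y<0.0)&(Y>-.08); print("knob top Y",m.sum(),np.percentile(Y[m],[0,2,50,98,100]) if m.any() else "")
# ticks on bar
m=(abs(z-.097)<.004)&(abs(X)<.014); print("bar X range",X[m].min(),X[m].max(),"Y",Y[m].min(),Y[m].max())
g=a.mean(-1); b=m&(X<-.005)&(X>-.008); o=np.argsort(Y[b]); Yb,gb=Y[b][o],g[b][o]
for lo in np.arange(-.03,.09,.0015):
    k=(Yb>=lo)&(Yb<lo+.0015)
    if k.any(): print(round(lo*1000,1),int(gb[k].mean()),end="; ")
print(get_clock(),get_tool_pos())
# scene profile along the bar's top towards the mouth
p=eyes.camera_params("scene"); a,_=cloud("scene")
ys=np.arange(.07,.116,.001)
for xo in(-.006,0,.006):
    P=np.array([[*(S+y*s+xo*x),.097] for y in ys]); uv=cv2.projectPoints(P,np.array(p["rvec"],float),np.array(p["tvec"],float),np.array(p["mtx"]),None)[0].reshape(-1,2).astype(np.float32)
    print("\n",xo,cv2.remap(a.mean(-1).astype(np.float32),uv[:,0],uv[:,1],cv2.INTER_LINEAR).ravel().astype(int))
E
```

```text
knob top Y 1028 [-0.0383 -0.0372 -0.0273 -0.0205 -0.0198]
bar X range -0.011301787898947736 0.011108304052570885 Y -0.031063741107166448 0.08455900645377501
-30.0 85; -28.5 101; -27.0 108; -25.5 108; -24.0 108; -22.5 109; -21.0 108; -19.5 108; -18.0 109; -16.5 108; -15.0 108; -13.5 109; -12.0 108; -10.5 109; -9.0 109; -7.5 109; -6.0 108; -4.5 108; -3.0 108; -1.5 108; 0.0 108; 1.5 108; 3.0 108; 4.5 108; 6.0 109; 7.5 108; 9.0 97; 10.5 72; 12.0 108; 13.5 108; 15.0 108; 16.5 108; 18.0 109; 19.5 100; 21.0 78; 22.5 152; 24.0 180; 25.5 181; 27.0 182; 28.5 181; 30.0 172; 31.5 139; 33.0 182; 34.5 182; 36.0 182; 37.5 181; 39.0 182; 40.5 170; 42.0 146; 43.5 182; 45.0 182; 46.5 181; 48.0 182; 49.5 181; 51.0 172; 52.5 147; 54.0 181; 55.5 181; 57.0 181; 58.5 182; 60.0 181; 61.5 176; 63.0 137; 64.5 180; 66.0 181; 67.5 181; 69.0 181; 70.5 181; 72.0 177; 73.5 140; 75.0 181; 76.5 181; 78.0 181; 79.5 181; 81.0 182; 82.5 174; 84.0 133; 37.5083 [0.5731 0.2003 0.1108]

 -0.006 [134 135 134 132 131 130 130 130 131 132 133 133 133 133 134 135 137 141
 144 147 151 153 153 153 151 148 145 143 143 142 142 142 141 132 123 112
  99  87  78  74  69  69  70  70  81  91]

 0 [135 135 135 135 135 135 135 135 135 135 134 134 134 134 135 137 140 143
 146 150 153 153 153 152 150 148 148 148 148 148 149 147 140 134 123 109
  96  86  77  69  69  70  72  78  84  95]

 0.006 [134 134 133 133 133 133 133 132 132 132 132 132 132 132 133 135 137 139
 141 143 146 147 148 149 149 150 150 150 150 150 148 145 143 133 122 112
  99  86  78  74  71  70  71  72  81  92]
```

The graduations sit at multiples of 10.5 mm from the seat centre, so the broad line is at 105.0 mm, level with the mouth. I'll hold it there, then ease it home.

```bash
python3 - <<'E'
from h import *
np.set_printoptions(precision=4,suppress=True)
k0=np.load("k0.npy"); s=np.array([np.cos(np.radians(76.7)),np.sin(np.radians(76.7))])
env.pause(2.6); d=np.array(get_tool_pos())-k0; print("held",-d[:2]@s)
env.line_to(k0-[*(.004*s),0],feed=.035)
env.line_to(k0,feed=.008); env.pause(.2)
d=np.array(get_tool_pos())-k0; print("home?",-d[:2]@s,get_wrist_force())
print(env.line_to(k0+[*(.0015*s),0],feed=.006,max_force=5)); env.pause(.3)
d=np.array(get_tool_pos())-k0; print(-d[:2]@s,get_wrist_force())
env.gripper_to(.05); env.pause(.2)
env.line_to([*get_tool_pos()[:2],.19],feed=.12)
env.goto([.50,.2,.25],down(np.radians(-90)))
a,w=cloud("wrist"); save(a,"w10"); print(get_clock())
S=(.578,.2256)
for h,r in((.055,.033),(.0735,.0195),(.0815,.015)): rim(w,S,h,r,.003)
rim(w,(.5975,.3023),.131,.009,.004)
env.goto([.55,-.3,.33],down(np.radians(-90)))
a,w=cloud("wrist"); save(a,"w11")
m=(w[...,2]>.024)&(w[...,2]<.036)&(abs(w[...,0]-.6)<.12)&(abs(w[...,1]+.32)<.125); print(cv2.minAreaRect(w[m][:,:2].astype(np.float32)*1000))
E
```

```text
held 0.10505881134488755
home? 0.00022343937599850184 [-2.3263  2.5693  5.4548]
False
3.0625336183833334e-05 [-3.043   0.4593  6.7522]
47.3833
567 z 0.0555 enclosing [0.5781 0.2258] 0.033 fit [0.5781 0.2256 0.0313]
340 z 0.0738 enclosing [0.5767 0.2253] 0.0195 fit [0.5768 0.225  0.0179]
224 z 0.0818 enclosing [0.5758 0.2255] 0.0149 fit [0.5758 0.2255 0.0136]
516 z 0.1319 enclosing [0.5974 0.3023] 0.0092 fit [0.5975 0.3015 0.0064]
((601.327880859375, -320.5320129394531), (170.4129180908203, 187.95143127441406), 1.7523363828659058)
```

View pics/w11.png

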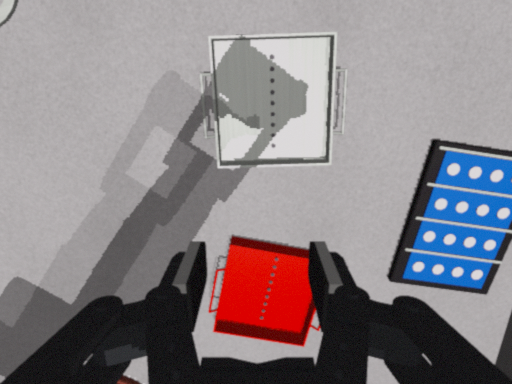

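The bar is back home and the nest undisturbed. The grey basket is empty, centred at (273,100), which is world (0.601,-0.3205). Now carry the nest.

```bash
python3 - <<'E'
from h import *
np.set_printoptions(precision=4,suppress=True)
q=down(np.radians(-103.3)); A=np.array([.5781,.2257]); B=np.array([.601,-.3205])
env.gripper_to(.080)
env.goto([*A,.16],q)
print(env.line_to([*A,.020],feed=.06,max_force=12),get_tool_pos())
env.gripper_to(.05,45); g=np.array(get_tool_pos()); print(get_gripper_width(),get_finger_force(),g)
env.line_to([*A,.16],feed=.07); print(get_gripper_width())
env.line_to([*B,.16],feed=.13)
env.line_to([*B,.04],feed=.06); env.pause(.2)
z=.005+.020-.010
print(env.line_to([*B,z+.0005],feed=.02,max_force=10),get_tool_pos(),get_wrist_force())
env.pause(.2); env.gripper_to(.080); env.pause(.2)
env.line_to([*B,.17],feed=.08)
env.goto([.52,-.3,.28],down(np.radians(-90)))
a,w=cloud("wrist"); save(a,"w12b"); print(get_clock())
for h,r in((.051,.033),(.069,.0195),(.077,.015)): rim(w,B,h,r,.003)
b,w=cloud("scene"); cv2.imwrite("pics/f.png",cv2.resize(np.hstack([a,b])[:,:,::-1],(800,300)))
E
```

```text
True [0.5782 0.2259 0.0406]
0.06423742607612809 46.88253838336095 [0.5793 0.2266 0.0419]
0.06389174442551793
True [ 0.6011 -0.3206  0.0351] [-1.5407  0.1934  4.4957]
66.0917
375 z 0.0494 enclosing [ 0.5999 -0.3214] 0.0328 fit [ 0.6    -0.3211  0.0313]
226 z 0.0672 enclosing [ 0.5986 -0.3218] 0.0193 fit [ 0.5987 -0.3217  0.0179]
138 z 0.0751 enclosing [ 0.5975 -0.3217] 0.0149 fit [ 0.5977 -0.3215  0.0137]
```

View pics/f.png

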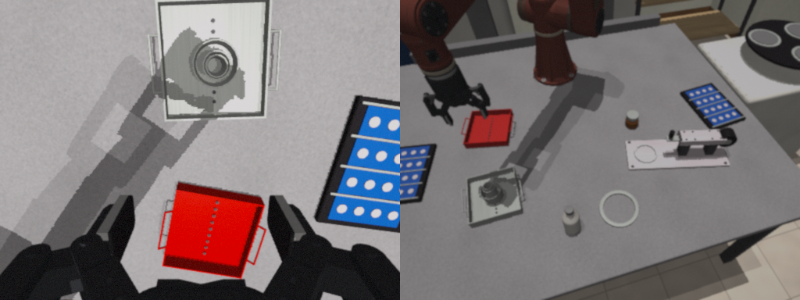

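The nest stands upright in the basket at (215,63), with rims at 49, 67 and 75 mm, so every cup is still home. The bottle, jar and film ring are where they were.

```bash
python3 -c "
from rig import env
print(env.hand_in())"
```

```text
the job is handed in; nothing more can be done
None
```

I nested cups A, D and E in the gauge ring (B and C were absent), drew the bar to its line and held it over two seconds, eased it home, set the nest upright in the grey basket, and handed the job in at about 66 s; hand-in returned no verdict, and the line at the mouth was worked out from the bar's graduations, not seen directly.

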